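# Sort the bottle and the jar into tray and dish

### The job

Tidy the two small amber glass containers that were left standing in the middle of the white bench paper: stand the slim, tall bottle in the rectangular tray and the squat, wide jar in the round dish. Both must end up standing upright on the floor of their own tray or dish, released.

Things in the scene. Friction and masses are not known exactly. Their poses are not given: they have to be found in the camera images.
- bottle_center (a point): Centre (half-way up) of the slim reagent bottle: amber glass with a paper label, white screw cap, standing upright on the bench, 84 mm tall in all. Its round body is 36 mm in diameter from the base up to 56 mm, then narrows to a neck with a cap 26 mm across. z axis up along the bottle. About 0.1 kg. It stands between the tray and the dish, its centre at least 110 mm from that of the jar.
- jar_center (a point): Centre (half-way up) of the squat sample jar: amber glass with a paper label and a white screw lid as wide as the jar, standing upright on the bench, 54 mm in diameter and 50 mm tall. z axis up. About 0.13 kg. It stands between the tray and the dish.
- tray: Rectangular open tray of grey plastic, fixed to the bench to the left or right of the bottle and jar, empty. 200 mm along its x, 150 mm along its y, 30 mm high; walls and floor 5 mm thick. Origin: centre of its underside, on the bench; z up.
- dish: Round open steel dish, fixed to the bench on the side opposite the tray, empty. Outside diameter 172 mm at the foot and 184 mm at the rim, 30 mm high; wall 4 mm, flat floor 5 mm thick. Origin: centre of its underside, on the bench; z up. Other lab ware (a larger amber bottle, a white beaker, a green tube rack, a tip box) stands farther out, beyond the tray and dish and at the far edge of the paper, and has no part in the job; nothing there is taller than 160 mm.
Not all that is in view belongs to the job. Leave any pink or yellow look-alike of the dish alone.

How it is judged:
By the outcome, as a careful person would: the job done as asked, in the order asked, and still so for the second after the job is handed in, with the robot touching nothing.
It also fails if it takes over 54 s, if anything falls off the work surface, if the arm or the gripper's body presses on something with over 40 N, if the wrist force passes 120 N, or if a joint passes its speed limit or range.

### The arm

A 6-joint arm with a two-finger parallel gripper is mounted at the origin on the work surface. World frame = base frame: x ahead of the robot, y to its left, z up, the work surface at z = 0. Lengths are in mm, angles in degrees, forces in N, time in s.
With the tool pointing down it reaches from about 350 to 775 mm from the base axis. Payload 7.3 kg.
Tool frame: the origin (TCP) lies on the mounting face of the last link; the fingertips stand 178 mm ahead of it and the grasp point (between the pads) lies 159 mm ahead of it (r.tcp_to_tips is the distance from the TCP to the fingertips, in mm); z points along the fingers, x is the direction in which the jaws open and shut, and the axes are right-handed (so a half turn about z gives the same grasp; the last joint's range is limited). The gripper opens to 92 mm and grips with 3 to 60 N. Pads are 19 mm wide; open, the fingers measure 130 mm over their backs; the gripper's body (75 mm by 190 mm) begins 47 mm behind the grasp point.
Start: joints at [65.833, 19.595, 87.324, -0, 73.075, -8.365], TCP at [142.944, 505.168, 404.741] pointing down, gripper open.
Joint ranges: [-145.02, 145.02], [-44.19, 115.74], [2.07, 154.8], [-57.11, 237.11], [16.16, 152.29], [-177.93, 177.93]. Speed limits (degrees/s): [147.25, 147.25, 180, 180, 180, 180].

### API

Orientations are given as [roll, pitch, yaw] about the fixed x, y, z axes, in that order (R = Rz(yaw) Ry(pitch) Rx(roll)).
In Python, from plant import r gives the robot as it stands.
- The arm moves only by the shell command python3 -m handwheel 'ROWS' [FORCE]. ROWS is JSON, a list of rows, each an object with "delta_pos": the shift along the tool's x, y, z in cm, a list of three; "twist": the turn, a rotation vector about the tool's x, y, z in rad, a list of three; "jaw": the finger opening in cm, from 0 to 9.18. In form: [{"delta_pos": [x, y, z], "twist": [wx, wy, wz], "jaw": jaw}, ...]. A call has exactly 8 rows; each row shifts and turns the commanded pose from where the row before left it, along the tool's axes as they then stand; what a row does not reach is not made up. A row lasts 1/10 s, in which the tool goes at most 50 mm and 8.59 degrees, less where a joint would pass 70% of its speed; a pose out of reach is approached as far as the arm can. A call with a gripper value outside its range is refused whole. The fingers move at their own pace and stop on an object; FORCE is the grip in N (left out, the last holds). Time passes only in rows, so rows that do not move let the fingers close, or fill a call up. It gives the time, the measured TCP pose, the force and the opening at its end, in the units of the state.
- r.sense(): the state, without advancing time (a new reading comes with each control period).
- r.camera(name): name is "side" or "top" or "wrist"; returns (picture, depth): 420x560x3 uint8, red, green, blue; 420x560 float32, mm along the optical axis (not along the pixel's ray), 0 where there is no reading.
- r.camera_info(name): a dict with "fovy" (degrees; the focal length in pixels is half the picture's height over the tangent of half this angle, whatever the lens; pixels are square), "cx", "cy" (the principal point, pixels), "rvec" (rotation vector, rad) and "tvec" (3), from world to camera coordinates, as OpenCV has them. Camera axes: x right, y down, z forward; pixel columns grow to the right and rows downward; lengths in mm; the calibration is good to about 2 mm. The wrist camera is an equidistant fisheye: a pixel r from the principal point sees the ray r / f radians off the axis. A picture is of the moment at which its call begins: read the wrist's pose just before it. camera_info takes no time and is no camera call; for the wrist camera it gives the pose at the moment of the call.
- r.sign_off(): hands the job in, once; it reports no verdict.
Trained networks look in the newest picture that a camera, given by its name, has taken for a name from the list of things; names that differ only in an ending like _2 or _b are one class to them, and where a whole thing is asked for, a point or a joint stands for the part that bears it (a point fixed in the world has none). Each returns a list of dicts, best first, with "confidence" (0 to 1); they miss things now and then, are a little off and sometimes report something else, mostly with a low value. They report only what shows in the picture. A call takes as long as a camera call. They do not tell look-alikes from the thing itself.
- r.search_frame(camera, query): "rect" ([left, top, width, height] in pixels, round what is visible of it).
The state is a dict: "clock": time; "joint_pos": joint angles; "dq": joint speeds; "tau": joint torques, N m; "ee_pos": TCP position; "orientation": TCP orientation; "force": force on the tool from outside, world axes, zero at the start; "moment": the same for the moment, N m; "gripper_width": finger opening in mm.
Only numpy, scipy, OpenCV 4.12 (cv2) and the standard library are available. Lean on these libraries where they do the work, as an engineer would, in place of code of your own. Each camera call takes 0.05 s, during which the arm holds its last target.

## Working session

There is one attempt and no reset: what is moved stays moved. The work goes in short steps, Python scripts to look and compute and a shell command to move; the robot and the scene stay as the last step left them, time stands still between calls to the robot, and variables do not carry over. Pictures are saved under pics/ and viewed, and the job is handed in when it is done.

```bash
ls; mkdir -p pics; python3 - <<'E'
from plant import r
import cv2,numpy as np
print(r.sense())
for n in ("top","side"):
    p,d=r.camera(n); cv2.imwrite(f"pics/{n}0.png",p[:,:,::-1]); np.save(f"pics/{n}0.npy",d); print(n,r.camera_info(n))
    for q in ("bottle_center","jar_center","tray","dish"):
        print(n,q,r.search_frame(n,q))
print(r.sense()['clock'])
E
```

```text
pics
{'clock': 0.0, 'joint_pos': array([ 6.58315447e+01,  1.96338114e+01,  8.73790254e+01,  5.35477451e-04,
        7.30757596e+01, -8.36403452e+00]), 'dq': array([ 0.0447554 , -0.03323441, -0.09860269,  0.02784823, -0.03143339,
       -0.08550315]), 'tau': array([ 2.41688707e-03, -4.31233513e+01, -2.44228506e+01,  7.21831759e-02,
        5.55352808e-02, -1.23330374e-04]), 'ee_pos': array([142.88883904, 505.01896148, 404.0576101 ]), 'orientation': array([-1.79986606e+02,  8.75795406e-02,  7.41954332e+01]), 'force': array([-0.25086199, -0.44618821, -0.05555297]), 'moment': array([ 0.0156786 , -0.00877369, -0.08436383]), 'gripper_width': 91.76013338396794}
top {'fovy': 53.515552711268306, 'cx': 275.07459372261656, 'cy': 207.3512104589388, 'rvec': array([ 2.00954995, -2.21176288,  0.2334224 ]), 'tvec': array([ 159.17416257,  450.4293114 , 1064.46479133])}
top bottle_center [{'rect': [336.9, 202.4, 18.9, 16.7], 'confidence': 0.76}]
top jar_center [{'rect': [281.7, 132.5, 20.0, 23.9], 'confidence': 0.72}]
top tray [{'rect': [372.4, 129.1, 71.4, 76.8], 'confidence': 0.68}, {'rect': [179.4,
[... 314 characters left out ...]
4, 'cx': 278.79559168506506, 'cy': 205.74791449629564, 'rvec': array([ 2.01165059, -0.56698669,  0.32741108]), 'tvec': array([-342.47331747,  225.20305131,  963.83649578])}
side bottle_center [{'rect': [299.0, 234.2, 17.3, 38.7], 'confidence': 0.55}]
side jar_center [{'rect': [334.4, 202.7, 25.0, 23.5], 'confidence': 0.97}, {'rect': [296.0, 235.1, 19.8, 36.6], 'confidence': 0.29}]
side tray [{'rect': [348.8, 250.7, 125.4, 89.1], 'confidence': 0.83}]
side dish [{'rect': [164.8, 145.1, 61.0, 32.4], 'confidence': 0.94}, {'rect': [120.7, 173.9, 62.1, 32.6], 'confidence': 0.84}, {'rect': [254.3, 171.2, 62.2, 36.4], 'confidence': 0.78}, {'rect': [159.4, 195.3, 74.1, 48.9], 'confidence': 0.56}]
0.5
```

View pics/top0.png

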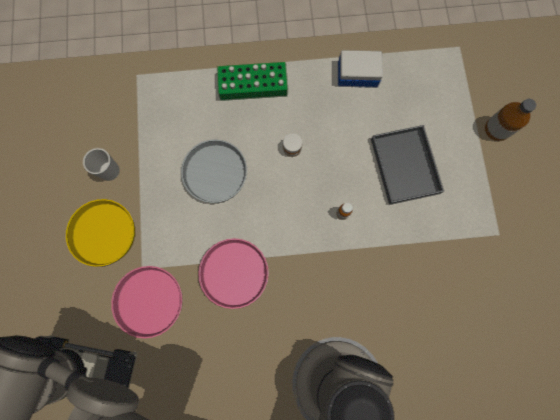

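View pics/side0.png

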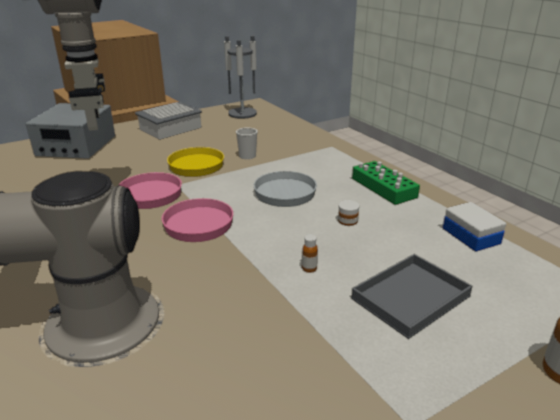

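The top view shows the steel dish at (214,172), the jar at (292,146), the bottle at (345,211) and the tray at (406,165). The pink and yellow dishes are decoys. Next I'll turn these into positions using depth.

```bash
cat > h.py <<'E'
import numpy as np,cv2
def cloud(d,i):
    f=d.shape[0]/2/np.tan(np.radians(i['fovy']/2)); v,u=np.mgrid[:d.shape[0],:d.shape[1]]
    P=np.stack([(u-i['cx'])/f*d,(v-i['cy'])/f*d,d],-1)
    R=cv2.Rodrigues(i['rvec'])[0]
    W=(P-i['tvec'])@R; W[d<=0]=np.nan
    return W
E
python3 - <<'E'
from plant import r
from h import *
for n,bx in (("top",dict(jar=(275,125,310,165),bot=(328,192,365,228),tray=(365,118,448,210),dish=(175,132,255,210))),("side",dict(jar=(328,195,368,230),bot=(292,228,325,278),tray=(345,250,478,338),dish=(247,166,322,208)))):
    d=np.load(f"pics/{n}0.npy"); W=cloud(d,r.camera_info(n))
    for k,(a,b,c,e) in bx.items():
        P=W[b:e,a:c].reshape(-1,3); P=P[~np.isnan(P[:,0])]
        print(n,k,"z pct",np.round(np.percentile(P[:,2],[2,50,90,98,99.5]),1))
        if k in('jar','bot'):
            h=dict(jar=50,bot=84)[k]
            Q=P[abs(P[:,2]-h)<6]; print('  top',len(Q),Q.mean(0).round(1),((Q.min(0)+Q.max(0))/2).round(1),np.ptp(Q,axis=0).round(1))
            if n=='side':
                Q=P[(P[:,2]>12)&(P[:,2]<h+5)]
                R=27 if k=='jar' else 18
                Q=P[(P[:,2]>10)&(P[:,2]<(45 if k=='jar' else 52))]
                from scipy.optimize import least_squares
                s=least_squares(lambda c:np.hypot(Q[:,0]-c[0],Q[:,1]-c[1])-R,Q[:,:2].mean(0)+[15,15] ,loss='soft_l1',f_scale=2)
                print('  cyl',s.x.round(1),len(Q))
        else:
            Q=P[(P[:,2]>24)&(P[:,2]<38)].astype(np.float32)
            print('  rim',len(Q),Q.mean(0).round(1))
            if len(Q)>4:
                if k=='tray': print('  ',cv2.minAreaRect(Q[:,:2].copy()))
                else: print('  ',cv2.minEnclosingCircle(Q[:,:2].copy()),cv2.fitEllipse(Q[:,:2].copy()))
E
```

```text
top jar z pct [-3.   2.7 50.7 53.8 54.9]
  top 281 [641.   49.5  50.6] [642.8  48.9  50.3] [55.2 51.2 11.3]
top bot z pct [-2.9  2.2 58.4 86.5 88.1]
  top 82 [437.6 -69.2  85.1] [437.7 -70.   83.9] [24.7 24.4 11.3]
top tray z pct [-2.3  3.9 16.  31.4 33.6]
  rim 562 [ 557.2 -266.1   29.6]
   ((558.6602783203125, -264.2733154296875), (200.9580535888672, 152.8359375), 6.761687755584717)
top dish z pct [-2.1  4.1 11.7 31.  33.2]
  rim 383 [598.4 279.9  29.6]
   ((588.4227905273438, 273.638427734375), 91.99749755859375) ((587.5872802734375, 272.86688232421875), (177.21051025390625, 177.72386169433594), 100.9278793334961)
side jar z pct [-1.7  2.  49.2 51.4 52.6]
  top 193 [639.4  49.   49.8] [640.6  50.4  48.9] [52.2 55.8  9.6]
  cyl [643.2  53.4] 254
side bot z pct [-1.5  1.8 62.8 84.2 85.4]
  top 88 [437.  -69.8  83.3] [438.2 -67.4  82.1] [25.4 27.4  7.5]
  cyl [439.2 -66.5] 260
side tray z pct [-1.6  2.7 21.5 29.8 31. ]
  rim 957 [ 551.3 -267.9   28.2]
   ((558.718017578125, -262.2369079589844), (204.7286376953125, 152.9800262451172), 7.163076400756836)
side dish z pct [-1.1  4.9 24.5 30.4 31.8]
  rim 339 [587.6 274.2  28.2]
   ((586.8167114257812, 277.0225830078125), 94.64481353759766) ((587.383544921875, 275.35577392578125), (177.7644500732422, 179.0827178955078), 145.10194396972656)
```

Both views agree within a few mm: bottle (438,-68.5), jar (641,50), tray (559,-263), dish (587.5,274). I'll do the bottle first. I'll turn to yaw 90, so that tool x is world +y and tool y is world +x, and then go over.

```bash
python3 -m handwheel '[{"delta_pos":[0,0,0],"twist":[0,0,-0.138],"jaw":9.0},{"delta_pos":[0,0,0],"twist":[0,0,-0.138],"jaw":9.0},{"delta_pos":[-3.3,3.5,0],"twist":[0,0,0],"jaw":9.0},{"delta_pos":[-3.3,3.5,0],"twist":[0,0,0],"jaw":9.0},{"delta_pos":[-3.3,3.5,0],"twist":[0,0,0],"jaw":9.0},{"delta_pos":[-3.3,3.5,0],"twist":[0,0,0],"jaw":9.0},{"delta_pos":[-3.3,3.5,0],"twist":[0,0,0],"jaw":9.0},{"delta_pos":[-3.3,3.5,0],"twist":[0,0,0],"jaw":9.0}]' 20
```

```text
clock: 1.3
ee_pos: [354.1, 305.7, 405.0]
orientation: [180.0, -0.0, 90.0]
force: [0.9, 0.2, 0.3]
gripper_width: 90.1
```

```bash
python3 -m handwheel '[{"delta_pos":[-4.68,1.05,0],"twist":[0,0,0],"jaw":9.0},{"delta_pos":[-4.68,1.05,0],"twist":[0,0,0],"jaw":9.0},{"delta_pos":[-4.68,1.05,0],"twist":[0,0,0],"jaw":9.0},{"delta_pos":[-4.68,1.05,0],"twist":[0,0,0],"jaw":9.0},{"delta_pos":[-4.68,1.05,0],"twist":[0,0,0],"jaw":9.0},{"delta_pos":[-4.68,1.05,0],"twist":[0,0,0],"jaw":9.0},{"delta_pos":[-4.68,1.05,0],"twist":[0,0,0],"jaw":9.0},{"delta_pos":[-4.68,1.05,0],"twist":[0,0,0],"jaw":9.0}]'
python3 - <<'E'
from plant import r
import cv2
i=r.camera_info("wrist"); print(r.sense()['ee_pos'],i)
p,d=r.camera("wrist"); cv2.imwrite("pics/w1.png",p[:,:,::-1]); print(r.search_frame("wrist","bottle_center"))
E
```

```text
clock: 2.1
ee_pos: [437.0, -69.2, 405.0]
orientation: [180.0, 0.0, 90.0]
force: [1.1, 0.2, -1.1]
gripper_width: 90.4
[437.01495533 -69.19232672 405.0039874 ] {'fovy': 65.70646984690485, 'cx': 283.399965713769, 'cy': 204.97901936680006, 'rvec': array([-2.05170261, -2.04883553, -0.32658793]), 'tvec': array([  68.53678935, -455.24528691,  256.81741823])}
[{'rect': [266.6, 162.6, 36.0, 44.0], 'confidence': 0.65}]
```

View pics/w1.png

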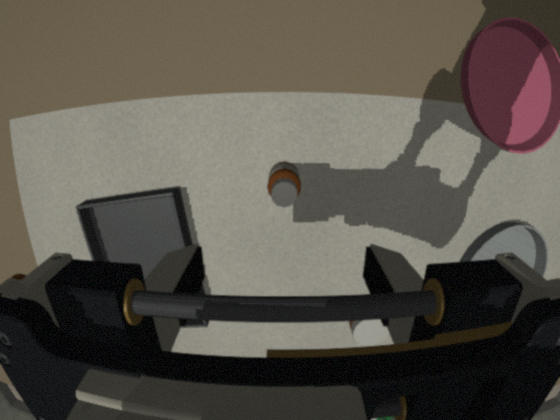

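The wrist view shows the bottle upright, with its cap at about (285,194) and midway between the fingers. I'll check the measured position by projecting it into this picture.

```bash
cat >> h.py <<'E'
def proj(i,p):
    R=cv2.Rodrigues(i['rvec'])[0]; c=R@np.array(p,float)+i['tvec']; f=210/np.tan(np.radians(i['fovy']/2))
    t=np.arctan2(np.hypot(c[0],c[1]),c[2]); a=np.arctan2(c[1],c[0]); return np.round([i['cx']+f*t*np.cos(a),i['cy']+f*t*np.sin(a)],1)
E
python3 - <<'E'
from plant import r
from h import *
i=r.camera_info("wrist")
for p in [(438,-68.5,84),(438,-68.5,56),(438,-68.5,0),(438,-58.5,84),(448,-68.5,84)]: print(p,proj(i,p))
E
```

```text
(438, -68.5, 84) [287.4 190.8]
(438, -68.5, 56) [287.2 183.6]
(438, -68.5, 0) [286.8 172.1]
(438, -58.5, 84) [297.8 190.7]
(448, -68.5, 84) [287.5 200.7]
```

The cap reads about 2 mm off, so I'll refine to (439,-70) and descend to TCP z 203.

```bash
python3 -m handwheel '[{"delta_pos":[-0.1,0.2,1.5],"twist":[0,0,0],"jaw":9.0},{"delta_pos":[0,0,3.2],"twist":[0,0,0],"jaw":9.0},{"delta_pos":[0,0,3.2],"twist":[0,0,0],"jaw":9.0},{"delta_pos":[0,0,3.2],"twist":[0,0,0],"jaw":9.0},{"delta_pos":[0,0,3.0],"twist":[0,0,0],"jaw":9.0},{"delta_pos":[0,0,3.0],"twist":[0,0,0],"jaw":9.0},{"delta_pos":[0,0,2.0],"twist":[0,0,0],"jaw":9.0},{"delta_pos":[0,0,1.1],"twist":[0,0,0],"jaw":9.0}]'
python3 -m handwheel '[{"delta_pos":[0,0,0],"twist":[0,0,0],"jaw":9.0},{"delta_pos":[0,0,0],"twist":[0,0,0],"jaw":3.0},{"delta_pos":[0,0,0],"twist":[0,0,0],"jaw":3.0},{"delta_pos":[0,0,0],"twist":[0,0,0],"jaw":3.0},{"delta_pos":[0,0,0],"twist":[0,0,0],"jaw":3.0},{"delta_pos":[0,0,0],"twist":[0,0,0],"jaw":3.0},{"delta_pos":[0,0,0],"twist":[0,0,0],"jaw":3.0},{"delta_pos":[0,0,0],"twist":[0,0,0],"jaw":3.0}]' 15
```

```text
clock: 3.0
ee_pos: [438.6, -67.3, 201.3]
orientation: [-179.9, -0.1, 90.0]
force: [0.1, 0.6, 1.0]
gripper_width: 90.2
clock: 3.8
ee_pos: [439.1, -68.2, 202.8]
orientation: [180.0, -0.0, 90.0]
force: [0.0, -0.9, 0.3]
gripper_width: 38.7
```

```bash
python3 -m handwheel '[{"delta_pos":[0,0,0],"twist":[0,0,0],"jaw":3.0},{"delta_pos":[0,0,0],"twist":[0,0,0],"jaw":3.0},{"delta_pos":[0,0,0],"twist":[0,0,0],"jaw":3.0},{"delta_pos":[0,0,0],"twist":[0,0,0],"jaw":3.0},{"delta_pos":[0,0,-0.5],"twist":[0,0,0],"jaw":3.0},{"delta_pos":[0,0,-1],"twist":[0,0,0],"jaw":3.0},{"delta_pos":[0,0,-2],"twist":[0,0,0],"jaw":3.0},{"delta_pos":[0,0,-2],"twist":[0,0,0],"jaw":3.0}]' 20
python3 - <<'E'
from plant import r
import cv2
print(r.sense()['ee_pos'])
p,d=r.camera("side"); cv2.imwrite("pics/s2.png",p[:,:,::-1][100:400,150:550])
E
```

```text
clock: 4.6
ee_pos: [438.9, -68.0, 258.7]
orientation: [-180.0, -0.0, 90.0]
force: [1.1, 0.1, -1.7]
gripper_width: 35.6
[438.87162612 -68.02618236 258.6752823 ]
```

View pics/s2.png

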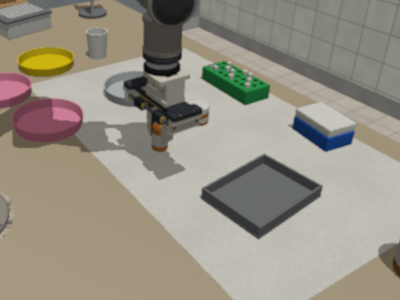

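The bottle is gripped upright (35.6 mm opening) and lifted about 55 mm. Now I'll carry it to the tray centre.

```bash
python3 -m handwheel '[{"delta_pos":[-1.2,0.7,-2],"twist":[0,0,0],"jaw":3.0},{"delta_pos":[-2.7,1.7,-1],"twist":[0,0,0],"jaw":3.0},{"delta_pos":[-3.1,1.9,0],"twist":[0,0,0],"jaw":3.0},{"delta_pos":[-3.1,1.9,0],"twist":[0,0,0],"jaw":3.0},{"delta_pos":[-3.1,1.9,0],"twist":[0,0,0],"jaw":3.0},{"delta_pos":[-3.1,1.9,0],"twist":[0,0,0],"jaw":3.0},{"delta_pos":[-2.2,1.4,0],"twist":[0,0,0],"jaw":3.0},{"delta_pos":[-1.0,0.6,0],"twist":[0,0,0],"jaw":3.0}]'
python3 - <<'E'
from plant import r
import cv2
p,d=r.camera("top"); cv2.imwrite("pics/t3.png",p[:,:,::-1]); p,d=r.camera("side"); cv2.imwrite("pics/s3.png",p[:,:,::-1][100:400,150:550]);print(r.sense()['ee_pos'],r.sense()['gripper_width'])
E
```

```text
clock: 5.45
ee_pos: [559.8, -265.2, 287.3]
orientation: [180.0, 0.0, 89.9]
force: [0.4, -0.1, -0.9]
gripper_width: 35.4
[ 559.34089186 -264.41908681  287.09973755] 35.29457724027267
```

View pics/s3.png

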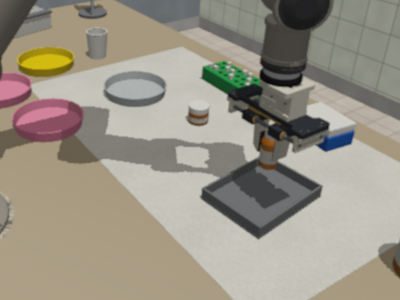

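The bottle hangs over the tray. Seating is expected at TCP z of about 207.8.

```bash
python3 -m handwheel '[{"delta_pos":[0,0,1],"twist":[0,0,0],"jaw":3.0},{"delta_pos":[0,0,2],"twist":[0,0,0],"jaw":3.0},{"delta_pos":[0,0,2],"twist":[0,0,0],"jaw":3.0},{"delta_pos":[0,0,1.3],"twist":[0,0,0],"jaw":3.0},{"delta_pos":[0,0,0.8],"twist":[0,0,0],"jaw":3.0},{"delta_pos":[0,0,0.4],"twist":[0,0,0],"jaw":3.0},{"delta_pos":[0,0,0.2],"twist":[0,0,0],"jaw":3.0},{"delta_pos":[0,0,0],"twist":[0,0,0],"jaw":3.0}]'
python3 -m handwheel '[{"delta_pos":[0,0,0.1],"twist":[0,0,0],"jaw":3.0},{"delta_pos":[0,0,0.1],"twist":[0,0,0],"jaw":3.0},{"delta_pos":[0,0,0],"twist":[0,0,0],"jaw":3.0},{"delta_pos":[0,0,0],"twist":[0,0,0],"jaw":3.0},{"delta_pos":[0,0,0],"twist":[0,0,0],"jaw":3.0},{"delta_pos":[0,0,0],"twist":[0,0,0],"jaw":3.0},{"delta_pos":[0,0,0],"twist":[0,0,0],"jaw":3.0},{"delta_pos":[0,0,0],"twist":[0,0,0],"jaw":3.0}]'
```

```text
clock: 6.35
ee_pos: [559.2, -263.1, 211.1]
orientation: [180.0, 0.0, 90.0]
force: [-0.6, 0.1, -1.3]
gripper_width: 35.3
clock: 7.15
ee_pos: [559.1, -263.1, 208.7]
orientation: [-180.0, -0.0, 90.0]
force: [0.7, 0.3, -2.3]
gripper_width: 35.7
```

```bash
python3 -m handwheel '[{"delta_pos":[0,0,0.05],"twist":[0,0,0],"jaw":3.0},{"delta_pos":[0,0,0.05],"twist":[0,0,0],"jaw":3.0},{"delta_pos":[0,0,0.05],"twist":[0,0,0],"jaw":3.0},{"delta_pos":[0,0,0],"twist":[0,0,0],"jaw":3.0},{"delta_pos":[0,0,0],"twist":[0,0,0],"jaw":3.0},{"delta_pos":[0,0,0],"twist":[0,0,0],"jaw":3.0},{"delta_pos":[0,0,0],"twist":[0,0,0],"jaw":3.0},{"delta_pos":[0,0,0],"twist":[0,0,0],"jaw":3.0}]'
```

```text
clock: 7.95
ee_pos: [559.1, -263.1, 207.7]
orientation: [180.0, 0.0, 90.0]
force: [-2.1, 1.3, 6.7]
gripper_width: 35.7
```

Contact (6.7 N up), so the bottle is on the floor. Release.

```bash
python3 -m handwheel '[{"delta_pos":[0,0,0],"twist":[0,0,0],"jaw":3.8},{"delta_pos":[0,0,0],"twist":[0,0,0],"jaw":4.2},{"delta_pos":[0,0,0],"twist":[0,0,0],"jaw":5},{"delta_pos":[0,0,0],"twist":[0,0,0],"jaw":6},{"delta_pos":[0,0,0],"twist":[0,0,0],"jaw":6.5},{"delta_pos":[0,0,0],"twist":[0,0,0],"jaw":6.5},{"delta_pos":[0,0,0],"twist":[0,0,0],"jaw":6.5},{"delta_pos":[0,0,0],"twist":[0,0,0],"jaw":6.5}]'
python3 -m handwheel '[{"delta_pos":[0,0,-0.5],"twist":[0,0,0],"jaw":6.5},{"delta_pos":[0,0,-1.5],"twist":[0,0,0],"jaw":6.5},{"delta_pos":[0,0,-2.5],"twist":[0,0,0],"jaw":6.5},{"delta_pos":[0,0,-3],"twist":[0,0,0],"jaw":6.5},{"delta_pos":[0,0,-3],"twist":[0,0,0],"jaw":6.5},{"delta_pos":[0,0,-3],"twist":[0,0,0],"jaw":6.5},{"delta_pos":[0,0,-2],"twist":[0,0,0],"jaw":6.5},{"delta_pos":[0,0,-1],"twist":[0,0,0],"jaw":6.5}]'
python3 - <<'E'
from plant import r
import cv2
from h import *
i=r.camera_info("wrist"); s=r.sense(); print(s['ee_pos'])
p,d=r.camera("side"); cv2.imwrite("pics/s4.png",p[:,:,::-1][100:400,150:550])
p,d=r.camera("wrist"); cv2.imwrite("pics/w4.png",p[:,:,::-1])
for q in [(641,50,50),(559,-263,89)]: print(proj(i,q))
E
```

```text
clock: 8.75
ee_pos: [559.1, -263.1, 207.2]
orientation: [180.0, -0.0, 90.0]
force: [-1.2, -0.8, 0.1]
gripper_width: 65.0
clock: 9.55
ee_pos: [559.2, -263.2, 375.0]
orientation: [179.8, 0.1, 90.0]
force: [-0.2, 0.1, -0.6]
gripper_width: 65.2
[ 559.19204212 -263.17890628  374.96392665]
[523.6 252.3]
[284.2 200.7]
```

View pics/s4.png

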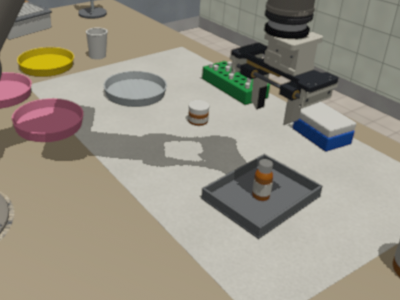

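View pics/w4.png

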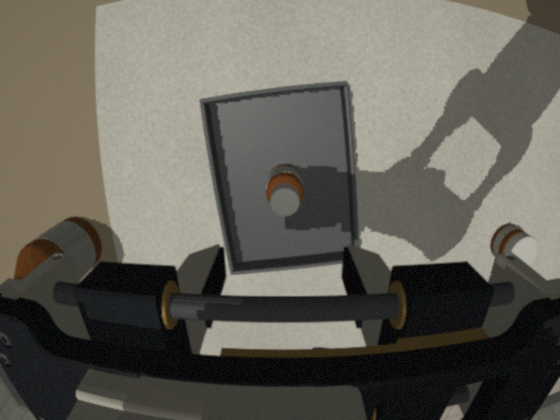

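The bottle stands upright in the tray, released, with its cap at (285,201) in the wrist view. Next is the jar at (641,50).

```bash
python3 -m handwheel '[{"delta_pos":[2.5,0.6,0],"twist":[0,0,0],"jaw":9},{"delta_pos":[4.4,1.1,0],"twist":[0,0,0],"jaw":9},{"delta_pos":[4.6,1.2,0],"twist":[0,0,0],"jaw":9},{"delta_pos":[4.6,1.2,0],"twist":[0,0,0],"jaw":9},{"delta_pos":[4.6,1.2,0],"twist":[0,0,0],"jaw":9},{"delta_pos":[4.6,1.2,0],"twist":[0,0,0],"jaw":9},{"delta_pos":[4,1.1,0],"twist":[0,0,0],"jaw":9},{"delta_pos":[2,0.6,0],"twist":[0,0,0],"jaw":9}]'
python3 - <<'E'
from plant import r
import cv2
from h import *
i=r.camera_info("wrist"); s=r.sense(); print(s['ee_pos'])
p,d=r.camera("wrist"); cv2.imwrite("pics/w5.png",p[:,:,::-1])
for q in [(641,50,50),(641,60,50),(651,50,50)]: print(proj(i,q))
print(r.search_frame("wrist","jar_center"))
E
```

```text
clock: 10.45
ee_pos: [641.1, 53.5, 370.2]
orientation: [-179.8, -0.1, 90.2]
force: [0.5, 0.1, -0.2]
gripper_width: 89.7
[641.12480449  53.53214276 370.21160998]
[279.3 192.1]
[289.7 192.1]
[279.3 202. ]
[{'rect': [253.0, 162.1, 53.4, 60.8], 'confidence': 0.89}]
```

View pics/w5.png

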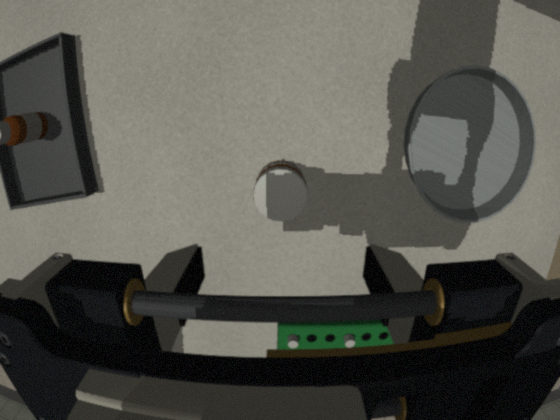

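The lid centre at about (280,194) puts the jar at (642,50.5), which agrees with the earlier measurement. Descend to TCP z 193 and grip.

```bash
python3 -m handwheel '[{"delta_pos":[0.05,0.1,1.5],"twist":[0,0,0],"jaw":9},{"delta_pos":[0,0,3],"twist":[0,0,0],"jaw":9},{"delta_pos":[0,0,3],"twist":[0,0,0],"jaw":9},{"delta_pos":[0,0,3],"twist":[0,0,0],"jaw":9},{"delta_pos":[0,0,3],"twist":[0,0,0],"jaw":9},{"delta_pos":[0,0,2.5],"twist":[0,0,0],"jaw":9},{"delta_pos":[0,0,1.5],"twist":[0,0,0],"jaw":9},{"delta_pos":[0,0,0.7],"twist":[0,0,0],"jaw":9}]'
python3 -m handwheel '[{"delta_pos":[0,0,0],"twist":[0,0,0],"jaw":9},{"delta_pos":[0,0,0],"twist":[0,0,0],"jaw":4.8},{"delta_pos":[0,0,0],"twist":[0,0,0],"jaw":4.8},{"delta_pos":[0,0,0],"twist":[0,0,0],"jaw":4.8},{"delta_pos":[0,0,0],"twist":[0,0,0],"jaw":4.8},{"delta_pos":[0,0,0],"twist":[0,0,0],"jaw":4.8},{"delta_pos":[0,0,0],"twist":[0,0,0],"jaw":4.8},{"delta_pos":[0,0,0],"twist":[0,0,0],"jaw":4.8}]' 20
```

```text
clock: 11.35
ee_pos: [641.4, 49.5, 188.0]
orientation: [-179.8, -0.0, 90.0]
force: [-0.4, -0.0, -0.5]
gripper_width: 90.0
clock: 12.15
ee_pos: [642.1, 50.5, 190.6]
orientation: [180.0, -0.0, 90.0]
force: [-0.4, 0.8, 3.1]
gripper_width: 53.6
```

```bash
python3 -m handwheel '[{"delta_pos":[0,0,0],"twist":[0,0,0],"jaw":4.8},{"delta_pos":[0,0,-0.5],"twist":[0,0,0],"jaw":4.8},{"delta_pos":[0,0,-1],"twist":[0,0,0],"jaw":4.8},{"delta_pos":[0,0,-2],"twist":[0,0,0],"jaw":4.8},{"delta_pos":[0,0,-2.5],"twist":[0,0,0],"jaw":4.8},{"delta_pos":[0,0,-1.5],"twist":[0,0,0],"jaw":4.8},{"delta_pos":[0,0,-0.5],"twist":[0,0,0],"jaw":4.8},{"delta_pos":[0,0,0],"twist":[0,0,0],"jaw":4.8}]'
python3 -m handwheel '[{"delta_pos":[1.2,-0.3,0],"twist":[0,0,0],"jaw":4.8},{"delta_pos":[2.6,-0.6,0],"twist":[0,0,0],"jaw":4.8},{"delta_pos":[3.6,-0.9,0],"twist":[0,0,0],"jaw":4.8},{"delta_pos":[3.8,-0.95,0],"twist":[0,0,0],"jaw":4.8},{"delta_pos":[3.8,-0.95,0],"twist":[0,0,0],"jaw":4.8},{"delta_pos":[3.6,-0.85,0],"twist":[0,0,0],"jaw":4.8},{"delta_pos":[2.5,-0.6,0],"twist":[0,0,0],"jaw":4.8},{"delta_pos":[1.25,-0.3,0],"twist":[0,0,0],"jaw":4.8}]'
python3 - <<'E'
from plant import r
import cv2
p,d=r.camera("side"); cv2.imwrite("pics/s6.png",p[:,:,::-1][100:400,150:550]);print(r.sense()['ee_pos'],r.sense()['gripper_width'])
E
```

```text
clock: 12.95
ee_pos: [642.1, 50.3, 271.1]
orientation: [179.9, -0.0, 90.0]
force: [-0.2, -0.7, -2.0]
gripper_width: 53.3
clock: 13.75
ee_pos: [585.9, 276.8, 268.8]
orientation: [-179.9, 0.0, 90.2]
force: [0.8, -0.2, -2.1]
gripper_width: 53.4
[585.81345495 277.43043189 269.04976352] 53.577080011515406
```

View pics/s6.png

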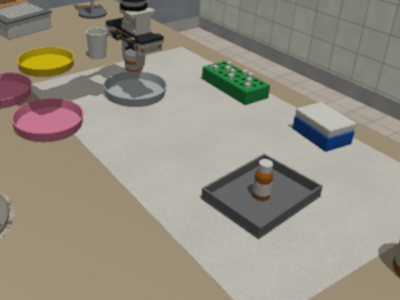

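The jar hangs over the steel dish. Seating is expected at TCP z of about 195.6.

```bash
python3 -m handwheel '[{"delta_pos":[0,0,1],"twist":[0,0,0],"jaw":4.8},{"delta_pos":[0,0,2],"twist":[0,0,0],"jaw":4.8},{"delta_pos":[0,0,1.8],"twist":[0,0,0],"jaw":4.8},{"delta_pos":[0,0,1.2],"twist":[0,0,0],"jaw":4.8},{"delta_pos":[0,0,0.6],"twist":[0,0,0],"jaw":4.8},{"delta_pos":[0,0,0.3],"twist":[0,0,0],"jaw":4.8},{"delta_pos":[0,0,0.2],"twist":[0,0,0],"jaw":4.8},{"delta_pos":[0,0,0],"twist":[0,0,0],"jaw":4.8}]'
python3 -m handwheel '[{"delta_pos":[0,0,0.05],"twist":[0,0,0],"jaw":4.8},{"delta_pos":[0,0,0.05],"twist":[0,0,0],"jaw":4.8},{"delta_pos":[0,0,0],"twist":[0,0,0],"jaw":4.8},{"delta_pos":[0,0,0],"twist":[0,0,0],"jaw":4.8},{"delta_pos":[0,0,0],"twist":[0,0,0],"jaw":4.8},{"delta_pos":[0,0,0],"twist":[0,0,0],"jaw":4.8},{"delta_pos":[0,0,0],"twist":[0,0,0],"jaw":4.8},{"delta_pos":[0,0,0],"twist":[0,0,0],"jaw":4.8}]'
```

```text
clock: 14.6
ee_pos: [587.7, 273.8, 199.6]
orientation: [180.0, -0.0, 90.0]
force: [-0.5, -0.7, -1.1]
gripper_width: 53.8
clock: 15.4
ee_pos: [587.5, 273.9, 198.2]
orientation: [-180.0, -0.0, 90.0]
force: [0.1, 0.4, -1.0]
gripper_width: 53.7
```

```bash
python3 -m handwheel '[{"delta_pos":[0,0,0.05],"twist":[0,0,0],"jaw":4.8},{"delta_pos":[0,0,0.05],"twist":[0,0,0],"jaw":4.8},{"delta_pos":[0,0,0.05],"twist":[0,0,0],"jaw":4.8},{"delta_pos":[0,0,0.05],"twist":[0,0,0],"jaw":4.8},{"delta_pos":[0,0,0],"twist":[0,0,0],"jaw":4.8},{"delta_pos":[0,0,0],"twist":[0,0,0],"jaw":4.8},{"delta_pos":[0,0,0],"twist":[0,0,0],"jaw":4.8},{"delta_pos":[0,0,0],"twist":[0,0,0],"jaw":4.8}]'
```

```text
clock: 16.2
ee_pos: [587.5, 273.8, 196.3]
orientation: [180.0, -0.0, 90.0]
force: [0.0, -0.1, -1.7]
gripper_width: 53.9
```

```bash
python3 -m handwheel '[{"delta_pos":[0,0,0.05],"twist":[0,0,0],"jaw":4.8},{"delta_pos":[0,0,0.04],"twist":[0,0,0],"jaw":4.8},{"delta_pos":[0,0,0],"twist":[0,0,0],"jaw":4.8},{"delta_pos":[0,0,0],"twist":[0,0,0],"jaw":4.8},{"delta_pos":[0,0,0],"twist":[0,0,0],"jaw":4.8},{"delta_pos":[0,0,0],"twist":[0,0,0],"jaw":4.8},{"delta_pos":[0,0,0],"twist":[0,0,0],"jaw":4.8},{"delta_pos":[0,0,0],"twist":[0,0,0],"jaw":4.8}]'
```

```text
clock: 17.0
ee_pos: [587.5, 273.9, 195.6]
orientation: [180.0, -0.0, 90.0]
force: [-2.1, -1.0, 3.9]
gripper_width: 53.6
```

Contact (3.9 N at the expected height). Release and retreat.

```bash
python3 -m handwheel '[{"delta_pos":[0,0,0],"twist":[0,0,0],"jaw":5.6},{"delta_pos":[0,0,0],"twist":[0,0,0],"jaw":6},{"delta_pos":[0,0,0],"twist":[0,0,0],"jaw":6.5},{"delta_pos":[0,0,0],"twist":[0,0,0],"jaw":7.2},{"delta_pos":[0,0,0],"twist":[0,0,0],"jaw":7.5},{"delta_pos":[0,0,0],"twist":[0,0,0],"jaw":7.5},{"delta_pos":[0,0,0],"twist":[0,0,0],"jaw":7.5},{"delta_pos":[0,0,0],"twist":[0,0,0],"jaw":7.5}]'
python3 -m handwheel '[{"delta_pos":[0,0,-0.5],"twist":[0,0,0],"jaw":7.5},{"delta_pos":[0,0,-1.5],"twist":[0,0,0],"jaw":7.5},{"delta_pos":[0,0,-2.5],"twist":[0,0,0],"jaw":7.5},{"delta_pos":[0,0,-3],"twist":[0,0,0],"jaw":7.5},{"delta_pos":[0,0,-3],"twist":[0,0,0],"jaw":7.5},{"delta_pos":[0,0,-3],"twist":[0,0,0],"jaw":7.5},{"delta_pos":[0,0,-2],"twist":[0,0,0],"jaw":7.5},{"delta_pos":[0,0,-1],"twist":[0,0,0],"jaw":7.5}]'
python3 - <<'E'
from plant import r
import cv2
from h import *
i=r.camera_info("side")
p,d=r.camera("side"); cv2.imwrite("pics/s7.png",p[:,:,::-1]); W=cloud(d,i).reshape(-1,3)
for n,c,R,h in(("jar",(587.5,274),35,55),("bottle",(559,-263),25,89)):
    Q=W[(np.hypot(W[:,0]-c[0],W[:,1]-c[1])<R)&(W[:,2]<150)]; T=Q[abs(Q[:,2]-h)<5]; print(n,np.percentile(Q[:,2],98).round(1),T.mean(0).round(1))
p,d=r.camera("wrist"); cv2.imwrite("pics/w7.png",p[:,:,::-1])
E
```

```text
clock: 17.8
ee_pos: [587.5, 273.9, 195.3]
orientation: [180.0, -0.0, 90.0]
force: [-0.1, -0.1, 0.3]
gripper_width: 74.9
clock: 18.6
ee_pos: [587.5, 273.9, 364.3]
orientation: [179.7, -0.1, 90.0]
force: [0.4, -0.2, -0.5]
gripper_width: 74.9
jar 57.2 [584.8 271.5  54.9]
bottle 89.6 [ 557.2 -262.9   88.2]
```

View pics/s7.png

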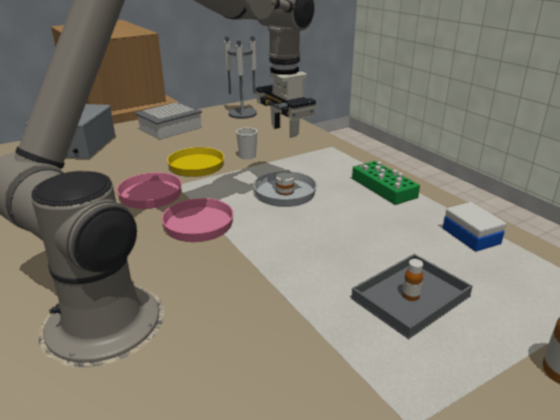

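View pics/w7.png

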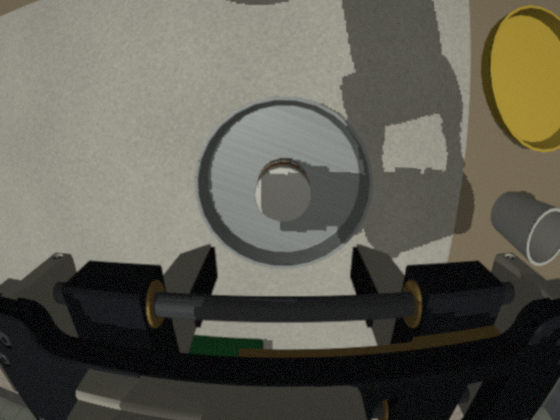

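The jar stands in the steel dish (side view (285,184), wrist view (284,192)) and the bottle stands in the tray (side view (413,280)). The gripper is clear of both.

```bash
python3 -c "
from plant import r
print(r.sense()['clock'],r.sign_off())"
```

```text
the job is handed in; nothing more can be done
18.7 None
```

I stood the slim bottle in the middle of the grey rectangular tray, then the squat jar in the middle of the steel dish, and handed the job in at 18.7 s.

- **Bottle:** It touched the tray floor with a 6.7 N force reading at the expected height. After release its cap top measured 88 mm above the bench, against 89 mm expected if upright on the floor.
- **Jar:** It touched the dish floor with a 3.9 N reading at the expected height. Its lid measured 55 mm, as expected, at about (585, 272) mm, roughly 3 mm off the dish centre.
- **Gripper and other items:** The last side and wrist pictures show both containers standing upright, with the gripper open and well above the jar. I left the pink and yellow look-alikes and the other lab ware alone.

None of the checks failed. Position readings from different views differed by up to about 5 mm, which did not affect either grasp or placement.

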